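Shut and latch the cheese well

ROBOT

A 7-joint arm with a two-finger parallel gripper is mounted at the origin on the work surface. World frame = base frame: x ahead of the robot, y to its left, z up, the work surface at z = 0. Lengths are in m, angles in rad, forces in N, time in s.
With the tool pointing down it reaches from about 0.4 to 0.9 m from the base axis. Payload 5.6 kg.
Tool frame: the origin (TCP) lies midway between the tips of the shut fingers; the grasp point (between the pads) lies 19 mm behind it; z points along the fingers, y is the line along which they close (so a half turn about z gives the same grasp; the last joint's range is limited). The gripper opens to 92 mm and grips with 3 to 60 N. Pads are 20 mm wide; open, the fingers measure 128 mm over their backs; the gripper's body (75 mm by 189 mm) begins 69 mm behind the grasp point.
Start: joints at [-1.296, 0.468, -0.012, 1.603, 0.006, 1.071, -0.056], TCP at [0.203, 0.617, 0.193] pointing down, gripper open.
Joint ranges: [-2.53, 2.53], [-0.31, 2.02], [-1.57, 1.55], [0.28, 2.44], [-1.29, 4.43], [0.15, 1.84], [-2.92, 2.92]. Speed limits (rad/s): [2.57, 2.57, 3.14, 3.14, 3.14, 3.14, 3.14].

INTERFACE

Orientations are given as a 3x3 rotation matrix whose columns are the frame's x, y, z axes.
In Python, from station import env, effector, solver, viewer, workorder, search_frame, tip_of gives the robot as it stands. Calls block until the motion is done:
- env.reach(position, orientation): joint-space move of the TCP to a pose.
- env.movel(position, frame=None, rate=0.15): straight line of the TCP; frame=None keeps the orientation; rate is the mean speed in m/s.
- env.goto_joints(angles): joint-space move.
- effector.release() and effector.grasp(squeeze=None): open the fingers fully, or close them until they stop; squeeze is the grip in N (None keeps the last).
- env.pause(seconds).
- solver.inverse_kinematics(position, orientation): joint angles nearest the present ones, or None.
- env.sense(): the state.
- viewer.read_camera(name): name is "side" or "top"; returns (picture, depth): 480x640x3 uint8, red, green, blue; 480x640 float32, m along the optical axis (not along the pixel's ray), 0 where there is no reading.
- viewer.camera_info(name): a dict with "intrinsics" (3x3 intrinsics, pixels), "dist_coeffs" ([k1, k2, p1, p2, k3] as OpenCV has them; the pictures are not rectified), "eye" and "rotation" of the camera in the world. Camera axes: x right, y up, looking along -z (the intrinsics and any distortion apply to the point x, -y, -z); pixel columns grow to the right and rows downward; lengths in m; the calibration is good to about 2 mm. A picture is of the moment at which its call begins. camera_info takes no time and is no camera call.
A pose or a line that the arm cannot do raises env.PlanningError and nothing moves.
- workorder.finish_job(): hands the job in; it is judged then, once.
Trained networks look in the newest picture that a camera, given by its name, has taken for a name from the list of things; names that differ only in an ending like _2 or _b are one class to them, and where a whole thing is asked for, a point or a joint stands for the part that bears it (a point fixed in the world has none). Each returns a list of dicts, best first, with "score" (0 to 1); they miss things now and then, are a little off and sometimes report something else, mostly with a low value. They report only what shows in the picture. A call takes as long as a camera call.
- search_frame(camera, name): "at" ([x, y, z] in m, in world coordinates, good to about 4 mm: the middle of the surface that is visible of it).
- tip_of(camera, name): "at" ([x, y, z] in m, in world coordinates, good to about 4 mm: a listed point, or the origin of a listed thing).
The state is a dict: "t": time; "joint_positions": joint angles; "joint_velocities": joint speeds; "tau": joint torques, N m; "ee_pos": TCP position; "tcp_rot": TCP orientation; "wrist_force": force on the tool from outside, world axes, zero at the start; "moment": the same for the moment, N m; "gripper_width": finger opening in m; "grasp_force": force on a finger pad.
Only numpy, scipy, OpenCV 4.12 (cv2) and the standard library are available. Lean on these libraries where they do the work, as an engineer would, in place of code of your own. Each camera call takes 0.05 s, during which the arm holds its last target. There are 200 camera calls.

TASK

Slide the cover of the chilled cheese well fully shut, then swing its latch handle clockwise, up and over the cam, until it drops into the low notch and comes up against the notch's end wall, and push the knob down until the handle is fully home in the notch. The mechanism is delicate: push and pinch only lightly, never force the cover or the handle, and leave the cheese blocks and the jar alone. Let go at the end.

Things in the scene. Friction and masses are not known exactly. Their poses are not given: they have to be found in the camera images.
- well: fixed chilled well: black box 280 (x) x 480 mm (y = -230 to +250 in its frame), deck 80 mm high. Origin on the counter; z up; its y runs from the latch end (-y) to the open end (+y); its -x faces the robot, turned by up to 0.25 rad. Rails rise 8 mm over the deck. Fragile: well, cover and handle bear 30 N in all, both fingers' push and squeeze added up (pinch under 10 N)
- cover (a joint): how far the cover is open, m: 0 = fully shut against a rigid stop, up to 0.125. It is a steel plate 200 x 160 x 6 mm sliding along the well's y axis on the deck; shutting is towards the well's -y. It drags with about 4 N and stays where it is left
- tab (a point): centre of the top of the cover's black upright pull tab, 116 mm above the counter. The tab is 60 mm wide in the well's x, 12 mm thick in the well's y and stands 30 mm above the cover plate (plate top 86 mm above the counter); push its +y face or pinch it across its thickness
- pivot (a point): point on the deck's top (80 mm above the counter) on the vertical axis about which the latch handle turns; at x = 0, y = -150 mm in the well's frame. Seen from above the handle turns clockwise, from the well's -x towards its +y; a steel cam collar (outer radius 44 mm) stands round the axis under the lever
- knob (a point): centre of the top of the latch handle's upright round black knob, 22 mm in diameter, standing 38 mm above a flat steel lever 16 mm wide, 12 mm thick. Its axis is 100 mm from the pivot's. Parked, its top is 168 mm above the counter and the lever points to the well's -x within 0.12 rad. Climbing the cam takes 1 to 5 N sideways at the knob
- pin (a point): lower end of the pin, 10 mm thick, under the lever 36 mm from the pivot axis. It rides on the cam collar: flat, a ramp up by 9 mm, a short top, then a notch 13 mm wide, its floor 6 mm below the parked level, and a rigid wall at its far side. The collar is set differently each time: the pin meets the wall after 62 to 108 degrees of turn from the start, to be found by feel
- stem (a point): top of the handle's stem, on the pivot axis; it lifts and drops with the handle, stiffly and against a spring. Past the hump the handle drops only part way (knob top about 171 mm above the counter); once the pin is over the notch, pushing the knob down with 7 to 12 N takes it to the notch's floor (knob top 162 mm above the counter), where it stays
- block_a: bystander, loose wrapped cream cheese block 100 x 70 x 50 mm, origin under its centre
- block_b: bystander, loose wrapped orange cheese block 130 x 60 x 55 mm, origin under its centre
- jar: bystander, loose jar 64 mm in diameter, 90 mm high, origin under its centre

How it is judged:
By the outcome, as a careful person would: the job done as asked, in the order asked, and still so for the second after the job is handed in, with the robot touching nothing.
It also fails if it takes over 72 s, if anything falls off the work surface, if the arm or the gripper's body presses on something with over 40 N, if the wrist force passes 120 N, or if a joint passes its speed limit or range.

## Working session

There is one attempt and no reset: what is moved stays moved. The work goes in short steps, each a Python script; the robot and the scene stay as the last script left them, time stands still between calls to the robot, and variables do not carry over. Pictures are saved under pics/ and viewed, at most 10 in all, crops included, and the job is handed in when it is done.

```bash
mkdir -p pics; ls
python3 - <<'E'
from station import *
import cv2,numpy as np
for c in("top","side"):
    p,d=viewer.read_camera(c); cv2.imwrite(f"pics/{c}0.png",p[:,:,::-1])
    i=viewer.camera_info(c); print(c,np.round(i["eye"],3))
    for n in("well","cover","tab","pivot","knob","pin","stem","block_a","block_b","jar"):
        print(n,[(np.round(r["at"],3).tolist(),round(r["score"],2)) for r in tip_of(c,n)[:2]])
s=env.sense();print(s["t"],s["tcp_rot"],s["wrist_force"])
E
```

```text
pics
top [ 0.164 -0.028  1.571]
well [([0.618, 0.043, -0.003], 0.59), ([0.48, 0.442, -0.0], 0.25)]Traceback (most recent call last):
  File "<stdin>", line 7, in <module>
ValueError: it knows: block, jar, knob, pin, pivot, stem, tab, well
```

Run:
```python
from station import *
import cv2,numpy as np
for c in("top","side"):
    p,d=viewer.read_camera(c); cv2.imwrite(f"pics/{c}0.png",p[:,:,::-1])
    i=viewer.camera_info(c); print(c,np.round(i["eye"],3))
    for n in("well","tab","pivot","knob","pin","stem","block","jar"):
        print(n,[(np.round(r["at"],3).tolist(),round(r["score"],2)) for r in tip_of(c,n)[:2]])
s=env.sense();print(s["t"],s["tcp_rot"],s["wrist_force"])
```

```text
top [ 0.164 -0.028  1.571]
well [([0.617, 0.04, 0.002], 0.88), ([0.508, -0.105, 0.169], 0.72)]
tab [([0.628, 0.182, 0.119], 0.93)]
pivot [([0.607, -0.109, 0.08], 0.66)]
knob [([0.504, -0.104, 0.17], 0.61)]
pin [([0.573, -0.109, 0.097], 0.91), ([0.478, 0.44, -0.0], 0.64)]
stem [([0.612, -0.105, 0.144], 0.67)]
block [([0.478, 0.441, 0.002], 0.77), ([0.486, -0.524, -0.002], 0.75)]
jar [([0.38, -0.4, 0.004], 0.91), ([0.482, -0.524, 0.0], 0.55)]
side [-0.385 -0.875  0.813]
well [([0.616, 0.041, -0.002], 0.59)]
tab [([0.484, -0.524, -0.003], 0.43)]
pivot [([0.606, -0.106, 0.078], 0.7)]
knob [([0.509, -0.108, 0.169], 0.75)]
pin [([0.57, -0.112, 0.093], 0.69)]
stem [([0.609, -0.111, 0.139], 0.97)]
block [([0.48, -0.526, 0.001], 0.95)]
jar [([0.378, -0.399, 0.002], 0.58), ([0.616, 0.041, -0.003], 0.3)]
1.0 [[-9.49888525e-01  3.12588843e-01  7.48618389e-05]
 [ 3.12588845e-01  9.49888527e-01  1.75555122e-05]
 [-6.56227447e-05  4.00767553e-05 -9.99999997e-01]] [ 1.08842442 -0.35189729  0.31093426]
```

View pics/top0.png

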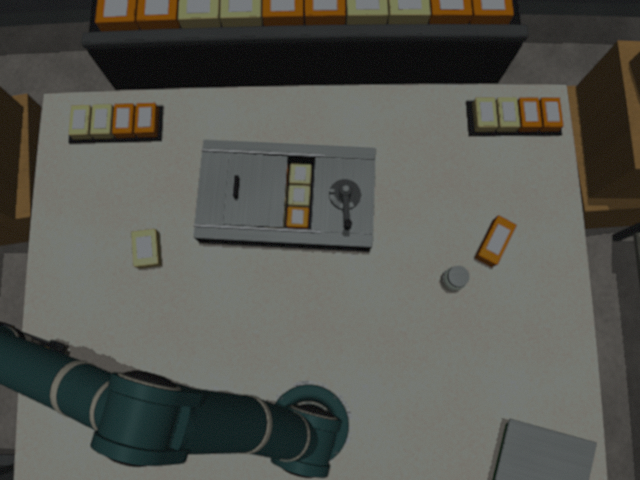

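View pics/side0.png

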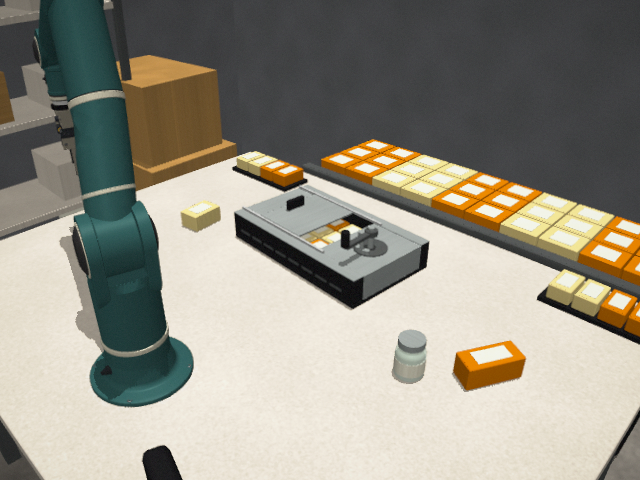

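The top view shows the tab at about (237,187), the gap in front of the cover at columns 287–315, and the knob at (347,226) with the stem at (346,190). The side view agrees. The well is at yaw ≈ -0.07 and the path is clear. I'll push the tab with shut fingers.

```bash
cat > h.py <<'E'
from station import *
import numpy as np
YAW=-0.072; P=np.array([0.607,-0.108]); 
ux=np.array([np.cos(YAW),np.sin(YAW)]); uy=np.array([-np.sin(YAW),np.cos(YAW)])
def R(a): c,s=np.cos(a),np.sin(a); return np.array([[c,s,0],[s,-c,0],[0,0,-1.]])
def F(n=3):
    f=[]
    for _ in range(n): f.append(env.sense()["wrist_force"]); env.pause(0.02)
    return np.mean(f,0)
def pos(xy,z): return np.array([xy[0],xy[1],z])
def T(): return round(env.sense()["t"],2)
E
python3 - <<'E'
from h import *
effector.grasp(3)
tab=np.array([0.628,0.182]); A=YAW+np.pi/2
env.movel(pos([0.203,0.617],0.25),rate=0.3)
env.reach(pos(tab+uy*0.05,0.2),R(A)); print(T(),env.sense()["joint_positions"].round(2))
env.movel(pos(tab+uy*0.035,0.096),rate=0.15)
f0=F(); print(T(),f0,env.sense()["gripper_width"])
for k in range(12):
    d=0.035-0.002*(k+1); env.movel(pos(tab+uy*d,0.096),rate=0.03)
    f=F(2)-f0; s=env.sense(); print(T(),round(d,4),f.round(2),round((s["ee_pos"][:2]-tab)@uy,4))
    if f[:2]@uy>2.5: break
np.savez("tab.npz",f0=f0,d=d)
E
```

```text
4.76 [-0.74  0.53  0.48  1.56 -0.26  1.12 -0.27]
5.66 [ 0.20604632 -0.63770098  0.3589611 ] 0.0003214567379755611
5.94 0.033 [-0.37  0.75 -0.26] 0.0331
6.22 0.031 [-0.62  1.06 -0.98] 0.0308
6.51 0.029 [ 0.51  0.9  -0.41] 0.0288
6.79 0.027 [-0.18  0.69 -0.29] 0.0269
7.08 0.025 [-0.47  0.79 -0.57] 0.0248
7.36 0.023 [-0.71  0.8  -0.39] 0.0229
7.64 0.021 [-0.43  1.02 -0.15] 0.0208
7.92 0.019 [-0.75  0.79  0.14] 0.0189
8.21 0.017 [-0.31  0.51 -0.05] 0.0168
8.49 0.015 [-0.09  0.7  -0.51] 0.0149
8.78 0.013 [ 0.35  0.57 -0.31] 0.0129
9.06 0.011 [-0.23  1.23 -0.18] 0.0108
```

Run:
```python
from h import *
tab=np.array([0.628,0.182]); z=np.load("tab.npz"); f0=z["f0"]+np.array([-.3,.8,-.3]); d=float(z["d"]); n=0
for k in range(60):
    st=0.003 if d>-0.045 else 0.002
    d-=st; env.movel(pos(tab+uy*d,0.096),rate=0.04)
    f=F(2)-f0; s=env.sense(); fy=f[:2]@uy
    if k%4==0 or fy>5.5: print(T(),round(d,4),f.round(2),round((s["ee_pos"][:2]-tab)@uy,4))
    if fy>8 or d<-0.14 or abs(f[2])>6: break
np.savez("tab.npz",f0=f0,d=d)
```

```text
9.34 0.008 [-0.1  -0.38 -0.07] 0.0078
10.47 -0.004 [-0.3  -0.66  1.02] -0.0042
11.61 -0.016 [ 0.1   0.04 -0.4 ] -0.0162
12.74 -0.028 [-0.21 -0.06  0.02] -0.0282
13.88 -0.04 [0.22 0.39 0.93] -0.0402
15.01 -0.05 [ 0.67 -0.22  0.22] -0.0501
16.14 -0.058 [-0.13 -0.13 -0.15] -0.0581
17.27 -0.066 [-0.1  -0.37  0.15] -0.0661
18.41 -0.074 [ 0.13 -0.26 -0.13] -0.0741
19.54 -0.082 [-0.2  -0.11 -0.36] -0.0821
20.68 -0.09 [ 0.16 -0.67 -0.3 ] -0.0901
21.81 -0.098 [-0.41 -0.67 -0.02] -0.0981
22.94 -0.106 [ 0.19  0.7  -0.11] -0.1061
24.07 -0.114 [ 0.46  0.04 -0.53] -0.1141
25.21 -0.122 [-0.18  0.41 -0.32] -0.1221
```

Run:
```python
from h import *
import cv2
p,d=viewer.read_camera("side"); cv2.imwrite("pics/s1.png",cv2.resize(p[150:350,200:460,::-1],(780,600)))
print([(np.round(r["at"],3).tolist(),round(r["score"],2)) for r in tip_of("side","tab")[:2]], env.sense()["ee_pos"],T())
```

```text
[([0.624, 0.184, 0.116], 0.6)] [0.61877731 0.0543505  0.09598053] 26.16
```

View pics/s1.png

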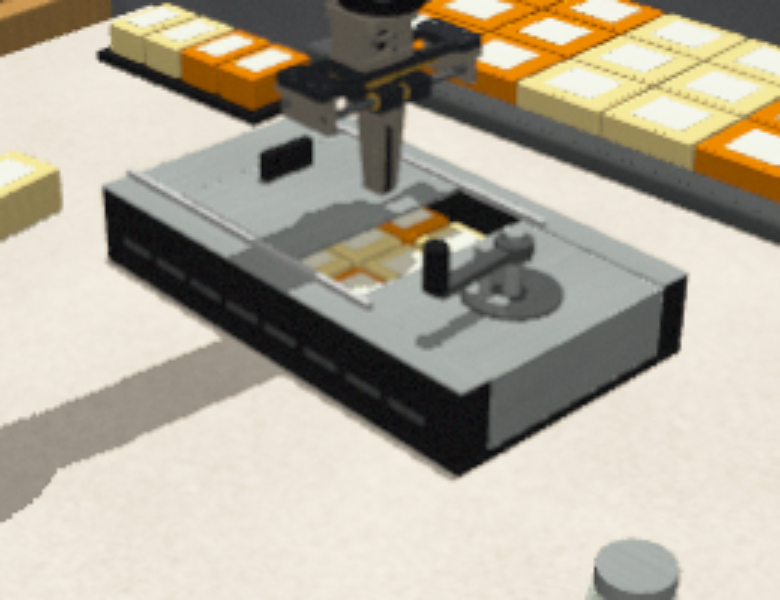

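The tab at crop (287,158) hasn't moved. The fingers, tip at crop (382,190), have passed it without touching. I'll check the projection and depth.

```bash
cat >> h.py <<'E'
import cv2
def proj(c,X):
    i=viewer.camera_info(c); Rt=np.array(i["rotation"]).T; q=(np.atleast_2d(X)-i["eye"])@Rt.T*[1,-1,-1]
    return cv2.projectPoints(q,np.zeros(3),np.zeros(3),np.array(i["intrinsics"]),np.array(i["dist_coeffs"],float))[0][:,0]
def cloud(c,d):
    i=viewer.camera_info(c); v,u=np.mgrid[:480,:640]
    n=cv2.undistortPoints(np.stack([u,v],-1).reshape(-1,1,2).astype(np.float64),np.array(i["intrinsics"]),np.array(i["dist_coeffs"],float)).reshape(480,640,2)
    q=np.dstack([n[...,0]*d,-n[...,1]*d,-d]); return q@np.array(i["rotation"]).T+np.array(i["eye"])
E
python3 - <<'E'
from h import *
e=env.sense()["ee_pos"]; print("tcp px",proj("side",e), "tab px",proj("side",[0.626,0.183,0.116]), proj("top",[[0.626,0.183,0.116]]))
for c in("side","top"):
    p,d=viewer.read_camera(c); W=cloud(c,d)
    if c=="side":
        for u,v in((327,208),(327,212),(295,203),(296,200),(295,211),(345,232),(385,290),(300,350)): print((u,v),p[v,u],W[v,u].round(3))
    else:
        for u,v in((237,187),(237,182),(237,192),(260,200),(347,226),(346,188)): print((u,v),p[v,u],W[v,u].round(3))
E
```

```text
tcp px [[326.60477604 220.47511549]] tab px [[295.0678555  198.64930374]] [[234.87054961 186.1375563 ]]
(327, 208) [78 73 64] [0.611 0.046 0.139]
(327, 212) [73 70 61] [0.615 0.049 0.125]
(295, 203) [14 12 15] [0.622 0.179 0.105]
(296, 200) [13 16 15] [0.626 0.179 0.113]
(295, 211) [173 178 174] [0.61  0.168 0.088]
(345, 232) [27 28 31] [ 0.504 -0.11   0.169]
(385, 290) [102  98  90] [ 0.576 -0.185  0.005]
(300, 350) [238 230 218] [ 0.275 -0.189 -0.   ]
(237, 187) [21 29 30] [0.624 0.178 0.114]
(237, 182) [24 23 28] [0.638 0.178 0.114]
(237, 192) [24 37 38] [0.457 0.107 0.614]
(260, 200) [24 46 46] [0.43  0.063 0.655]
(347, 226) [26 27 27] [ 0.5   -0.108  0.168]
(346, 188) [103 109 108] [ 0.609 -0.11   0.138]
```

Run:
```python
from h import *
e=env.sense()["ee_pos"]; p,d=viewer.read_camera("side"); W=cloud("side",d)
for v in range(204,222): print(v,[(W[v,u].round(3).tolist(),int(p[v,u].mean())) for u in (324,327,330)])
p,d=viewer.read_camera("top"); W=cloud("top",d)
m=(W[...,2]>.09)&(W[...,2]<.25)&(abs(W[...,:2]-e[:2]).max(-1)<.1); print(m.sum())
```

```text
204 [([0.605, 0.051, 0.151], 83), ([0.608, 0.043, 0.153], 73), ([0.617, 0.041, 0.15], 50)]
205 [([0.601, 0.048, 0.151], 82), ([0.607, 0.043, 0.15], 74), ([0.621, 0.044, 0.145], 53)]
206 [([0.609, 0.055, 0.143], 81), ([0.612, 0.047, 0.144], 75), ([0.622, 0.046, 0.141], 62)]
207 [([0.603, 0.05, 0.144], 83), ([0.612, 0.047, 0.141], 73), ([0.621, 0.045, 0.139], 58)]
208 [([0.603, 0.05, 0.141], 82), ([0.607, 0.043, 0.142], 72), ([0.621, 0.045, 0.136], 60)]
209 [([0.605, 0.052, 0.136], 81), ([0.608, 0.043, 0.138], 73), ([0.623, 0.047, 0.132], 57)]
210 [([0.603, 0.05, 0.135], 79), ([0.61, 0.045, 0.134], 72), ([0.62, 0.043, 0.131], 56)]
211 [([0.603, 0.049, 0.132], 79), ([0.613, 0.048, 0.129], 66), ([0.618, 0.042, 0.129], 57)]
212 [([0.607, 0.053, 0.126], 80), ([0.606, 0.041, 0.131], 67), ([0.624, 0.047, 0.122], 56)]
213 [([0.608, 0.054, 0.122], 100), ([0.612, 0.047, 0.124], 69), ([0.618, 0.041, 0.124], 101)]
214 [([0.65, 0.094, 0.09], 145), ([0.608, 0.044, 0.123], 91), ([0.616, 0.04, 0.122], 155)]
215 [([0.654, 0.097, 0.084], 173), ([0.61, 0.045, 0.119], 144), ([0.661, 0.081, 0.087], 153)]
216 [([0.645, 0.088, 0.088], 173), ([0.651, 0.083, 0.087], 165), ([0.658, 0.078, 0.086], 105)]
217 [([0.64, 0.084, 0.088], 153), ([0.646, 0.078, 0.088], 133), ([0.652, 0.073, 0.088], 138)]
218 [([0.639, 0.083, 0.086], 110), ([0.643, 0.076, 0.087], 109), ([0.647, 0.068, 0.088], 176)]
219 [([0.633, 0.077, 0.087], 110), ([0.636, 0.069, 0.089], 109), ([0.644, 0.065, 0.087], 162)]
220 [([0.626, 0.071, 0.089], 109), ([0.638, 0.07, 0.084], 110), ([0.64, 0.062, 0.087], 133)]
221 [([0.628, 0.073, 0.084], 110), ([0.627, 0.061, 0.089], 110), ([0.635, 0.057, 0.087], 105)]
228
```

The depth shows the true fingertips at z ≈ 0.121 while the reported TCP is at 0.096. The real tips are about 25 mm above the reported TCP, and the horizontal position agrees. I'll compensate for this in z and push again.

```bash
echo "DZ=0.0245" >> h.py
python3 - <<'E'
from h import *
tab=np.array([0.626,0.181]); e=env.sense()["ee_pos"]
env.movel(pos(e[:2],0.115),rate=0.2); env.movel(pos(tab+uy*0.026,0.115),rate=0.3)
env.movel(pos(tab+uy*0.026,0.097-DZ),rate=0.15); f0=F(4); d=0.026; print(T(),f0.round(2)); peak=0
for k in range(60):
    st=0.005 if d>-0.04 else 0.002
    d-=st; env.movel(pos(tab+uy*d,0.097-DZ),rate=0.05)
    f=F(2)-f0; s=env.sense(); fy=f[:2]@uy
    print(T(),round(d,4),f.round(1),round((s["ee_pos"][:2]-tab)@uy,4))
    if fy>7.5 or d<-0.13 or abs(f[2])>6: break
np.savez("tab.npz",f0=f0,d=d)
E
```

```text
27.77 [-0.04  0.2   0.47]
28.05 0.021 [ 0.3  0.2 -1.1] 0.0207
28.33 0.016 [-0.2  1.8  0.9] 0.0164
28.62 0.011 [0.2 2.6 2. ] 0.0114
28.9 0.006 [0.3 2.2 1.7] 0.0058
29.18 0.001 [1.2 2.1 0.9] 0.0005
29.47 -0.004 [0.9 1.5 0.8] -0.0045
29.75 -0.009 [1.1 1.9 0.6] -0.0095
30.03 -0.014 [ 1.9  2.  -0.9] -0.0144
30.32 -0.019 [ 1.2  1.5 -0.2] -0.0194
30.6 -0.024 [ 1.5  1.4 -1.1] -0.0243
30.88 -0.029 [ 1.9  1.7 -0.8] -0.0293
31.17 -0.034 [ 1.8  1.4 -0.8] -0.0344
31.45 -0.039 [ 2.1  2.2 -0.5] -0.0393
31.73 -0.044 [ 1.9  1.1 -0.7] -0.0443
32.02 -0.046 [ 1.8  2.9 -1.6] -0.0458
32.3 -0.048 [ 1.9  3.  -1.3] -0.048
32.58 -0.05 [ 2.   3.5 -1.1] -0.0502
32.87 -0.052 [ 1.9  2.3 -1.6] -0.0523
33.15 -0.054 [ 2.   2.6 -1.9] -0.0543
33.43 -0.056 [ 1.7  1.9 -1.7] -0.0562
33.72 -0.058 [ 2.   2.9 -2.5] -0.0582
34.0 -0.06 [ 1.9  3.  -1.9] -0.0602
34.28 -0.062 [ 2.5  3.2 -1.9] -0.0622
34.57 -0.064 [ 2.8  5.4 -2.6] -0.0627
34.85 -0.066 [ 3.3  9.  -4.1] -0.0627
```

The cover is shut: it met the rigid stop at d = -0.063 with 9 N. Next is the latch sweep.

Run:
```python
from h import *
e=env.sense()["ee_pos"]
env.movel(pos(e[:2]+uy*0.02,e[2]),rate=0.15); env.movel(pos(e[:2]+uy*0.03,0.185),rate=0.3)
def tgt(ph,b=0.021): 
    t=np.array([np.sin(ph),-np.cos(ph)]); return P+0.1*np.array([np.cos(ph),np.sin(ph)])-b*t, t
Z=0.148-DZ; ph0=np.arctan2(0.001,-0.1); 
q,t=tgt(ph0,0.034); env.reach(pos(q,0.185),R(ph0-np.pi/2)); env.movel(pos(q,Z),rate=0.15)
f0=F(4); print(T(),f0.round(2)); pk=0
turn=-3.
for k in range(60):
    turn+=5 if turn<48 else 2
    ph=ph0-np.radians(turn); q,t=tgt(ph)
    env.movel(pos(q,Z),R(ph-np.pi/2),rate=0.06)
    f=F(2)-f0; ft=-f[:2]@t; fr=f[:2]@np.array([np.cos(ph),np.sin(ph)]); ee=env.sense()["ee_pos"]
    print(T(),turn,"ft %.1f fr %.1f fz %.1f lag %.1fmm"%(ft,fr,f[2],1e3*(q-ee[:2])@t))
    if ft>7.5 or abs(f[2])>8 or turn>114 or T()>56: break
np.savez("k.npz",f0=f0,turn=turn,ph0=ph0)
print(env.sense()["ee_pos"].round(4))
```

```text
37.5 [ 0.31 -0.23  0.42]
37.96 2.0 ft -0.1 fr 0.6 fz -0.0 lag 0.1mm
38.29 7.0 ft 0.6 fr 0.2 fz -0.5 lag 0.3mm
38.62 12.0 ft -0.2 fr 0.0 fz -0.3 lag 0.2mm
38.96 17.0 ft 0.1 fr 0.7 fz -0.7 lag 0.2mm
39.29 22.0 ft 0.1 fr -0.4 fz 0.1 lag 0.3mm
39.62 27.0 ft 1.2 fr 0.0 fz 0.8 lag 0.4mm
39.96 32.0 ft 2.0 fr -0.0 fz 1.3 lag 0.3mm
40.29 37.0 ft 1.8 fr 0.8 fz 0.8 lag -0.3mm
40.62 42.0 ft 0.6 fr 0.5 fz -0.1 lag -0.3mm
40.96 47.0 ft 0.9 fr 0.9 fz 1.2 lag -0.2mm
41.29 52.0 ft 4.1 fr 1.6 fz 1.3 lag 1.0mm
41.58 54.0 ft 4.4 fr 1.0 fz 2.2 lag 0.7mm
41.86 56.0 ft 0.8 fr 0.3 fz 0.5 lag -0.8mm
42.14 58.0 ft 1.1 fr 0.5 fz -0.3 lag -0.8mm
42.42 60.0 ft 0.4 fr 0.2 fz -0.7 lag -0.3mm
42.71 62.0 ft 0.4 fr 0.6 fz -0.5 lag -0.1mm
42.99 64.0 ft 0.3 fr 0.6 fz -0.3 lag -0.0mm
43.27 66.0 ft 0.3 fr 0.0 fz -0.8 lag -0.0mm
43.56 68.0 ft -0.1 fr 0.5 fz -0.9 lag 0.1mm
43.84 70.0 ft 0.4 fr 0.2 fz -0.1 lag 0.1mm
44.12 72.0 ft -0.3 fr 0.3 fz -0.4 lag 0.1mm
44.41 74.0 ft -0.2 fr 0.8 fz -0.7 lag 0.1mm
44.69 76.0 ft -0.3 fr 0.9 fz 0.1 lag 0.1mm
44.98 78.0 ft 0.5 fr 0.4 fz -0.6 lag 0.0mm
45.26 80.0 ft -0.2 fr 0.2 fz -0.1 lag -0.0mm
45.54 82.0 ft 0.7 fr 0.1 fz 0.4 lag 0.2mm
45.83 84.0 ft 5.9 fr 0.5 fz 2.5 lag 2.1mm
46.11 86.0 ft 12.4 fr 0.5 fz 7.8 lag 4.4mm
[ 0.5757 -0.0098  0.1229]
```

The handle is up against the wall at about 82.5° of turn. I'll back off, rise, check the knob with a camera and then press it.

Run:
```python
from h import *
e=env.sense()["ee_pos"]; ph=np.radians(96.8); t=np.array([np.sin(ph),-np.cos(ph)])
env.movel(pos(e[:2]-t*0.02,e[2]),rate=0.15); env.movel(pos(e[:2]-t*0.03,0.185),rate=0.3)
p,d=viewer.read_camera("side"); cv2.imwrite("pics/s2.png",cv2.resize(p[150:350,200:460,::-1],(780,600)))
print([(np.round(r["at"],3).tolist(),round(r["score"],2)) for n in("knob","tab") for r in tip_of("side",n)[:2]]); print(T())
```

```text
[([0.595, -0.008, 0.168], 0.63), ([0.619, 0.104, 0.115], 0.6)]
46.93
```

View pics/s2.png

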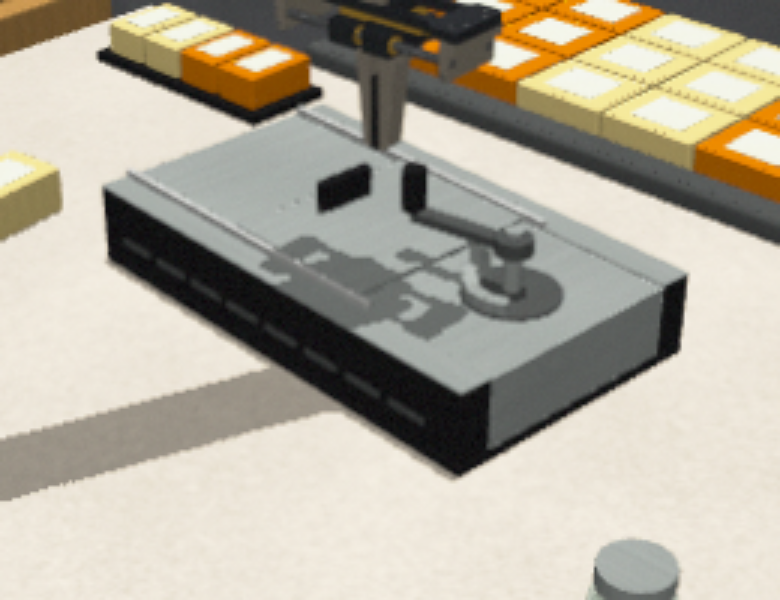

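The cover is shut. The handle points to +y with the knob at crop (414,175), matching my estimate. I'll press it now.

Run:
```python
from h import *
K=np.array([0.5955,-0.008])
env.movel(pos(K,0.185),rate=0.15); env.movel(pos(K,0.179-DZ),rate=0.1)
f0=F(4); z=0.179; print(T(),f0.round(2))
for k in range(40):
    z-=0.0012; env.movel(pos(K,z-DZ),rate=0.03); f=F(2)-f0; a=env.sense()["ee_pos"][2]+DZ
    print(T(),"cmd %.4f act %.4f"%(z,a),f.round(1))
    if f[2]>14 or np.hypot(f[0],f[1])>8 or T()>64: break
```

```text
47.94 [0.   0.24 0.07]
48.23 cmd 0.1778 act 0.1781 [ 0.4 -0.2  0.5]
48.51 cmd 0.1766 act 0.1766 [ 0.  -0.1  0.4]
48.79 cmd 0.1754 act 0.1753 [ 0.2  0.3 -0. ]
49.08 cmd 0.1742 act 0.1742 [-0.4  0.4  0.7]
49.36 cmd 0.1730 act 0.1731 [-0.1  0.1  0.5]
49.64 cmd 0.1718 act 0.1719 [0.6 0.2 2. ]
49.92 cmd 0.1706 act 0.1707 [-0.8  1.2  3.1]
50.21 cmd 0.1694 act 0.1694 [-0.9  1.8  3.9]
50.49 cmd 0.1682 act 0.1683 [-0.2  1.9  3.9]
50.77 cmd 0.1670 act 0.1672 [-0.1  2.9  5.4]
51.06 cmd 0.1658 act 0.1661 [-0.6  2.2  6.8]
51.34 cmd 0.1646 act 0.1650 [-1.3  3.1  6.6]
51.62 cmd 0.1634 act 0.1642 [-1.8  3.3  9.6]
51.91 cmd 0.1622 act 0.1637 [-3.6  4.7 14.7]
```

Run:
```python
from h import *
K=np.array([0.5955,-0.008])
env.movel(pos(K,0.1615-DZ),rate=0.03); s=env.sense(); print(s["ee_pos"][2]+DZ,F(2).round(1))
env.movel(pos(K,0.169-DZ),rate=0.1); f0=F(4); z=0.169
for k in range(6):
    z-=0.0012; env.movel(pos(K,z-DZ),rate=0.03); f=F(3)-f0; print(T(),round(z,4),f.round(1))
    if f[2]>3: break
env.movel(pos(K,0.25),rate=0.25); env.movel(pos(K+[-.12,0],0.28),rate=0.3)
p,d=viewer.read_camera("side"); cv2.imwrite("pics/s3.png",cv2.resize(p[150:350,200:460,::-1],(780,600)))
W=cloud("side",d); m=(abs(W[...,:2]-K).max(-1)<.018)&(W[...,2]>.12)&(W[...,2]<.2); print(m.sum(),np.percentile(W[m][:,2],[50,90,95]))
print([(np.round(r["at"],3).tolist(),round(r["score"],2)) for n in("knob","tab","stem") for r in tip_of("side",n)[:1]]); print(T())
```

```text
0.16345351926759782 [-4.5  4.7 17.6]
52.81 0.1678 [ 0.8 -0.3  0.1]
53.11 0.1666 [ 0.5  0.3 -0.5]
53.41 0.1654 [0.  0.  0.4]
53.71 0.1642 [-0.8  1.2  4. ]
145 [0.14268729 0.16155282 0.16263709]
[([0.594, -0.006, 0.162], 0.69), ([0.618, 0.103, 0.117], 0.88), ([0.607, -0.111, 0.13], 0.67)]
55.14
```

View pics/s3.png

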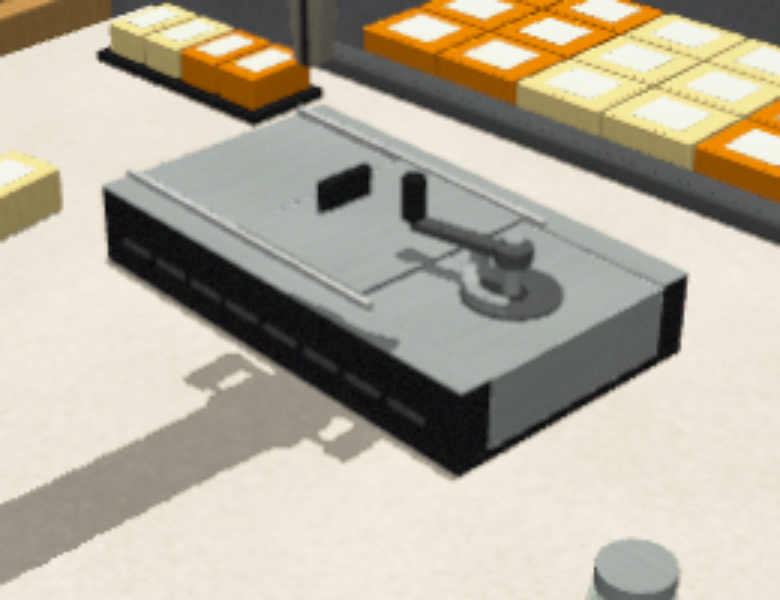

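The knob at crop (414,180) stays down, with its top at 0.162 m. The cover is shut, and the robot is clear of everything. I'm handing the job in.

```bash
python3 -c "
from station import *
print(workorder.finish_job())"
```

```text
the job is handed in; nothing more can be done
None
```

The cover is fully shut, the latch was turned to the notch's end wall at about 82° and pressed home (knob top at 162 mm, peak push about 18 N), the arm is clear of everything, and the job was handed in at about 55 s.

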